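Close two steel boxes back from the steriliser

TASK

The instrument box and the dressing box are back from the steriliser and their lids are lying beside them. Put each lid all the way down on the box it fits, and slide the vent shutter on the long lid fully shut so that nothing gets in during storage. Leave both boxes standing upright and do not disturb the thermometer, the tape roll or the pump bottle.

Things in the scene. Friction and masses are not known exactly. Their poses are not given: they have to be found in the camera images.
- long_box: Open steel instrument box, the long narrow one: outside 180 x 84 mm, 46 mm high to the rim, walls 3 mm, small folded bail on each end (10 mm out, at 17 mm height); scissors and tweezers on a grey mat inside. Loose but heavy (1.3 kg). Origin: centre of its underside; x along the long side, z up.
- short_box: Open steel dressing box, the short broad one: outside 130 x 106 mm, 58 mm high to the rim, walls 3 mm, small folded bail on each short end; white gauze packets inside. Loose but heavy (1.3 kg). Origin: centre of its underside; x along the long (130 mm) side, z up.
- long_lid: Steel lid of the long box, 0.24 kg; vent with shutter on top at its +x end. Skirt inside 185x89 (2.5 mm play a side), foot flared to 196x100 mm overall. Origin: centre of its lower edge; x along the long side, z up; plate underside (rests on the rim) 14 mm up, top 18 mm up. Handle: 10 mm round bar along x over the middle, straight x -29 to +29 mm, axis 46 mm up. Fits either way round.
- short_lid: Plain steel lid of the short box, 0.2 kg. Skirt inside 135x111 (2.5 mm play a side), foot flared to 146x122 mm overall. Origin: centre of its lower edge; x along the long side, z up; plate underside (rests on the rim) 14 mm up, top 18 mm up. Handle: 10 mm round bar along x over the middle, straight x -29 to +29 mm, axis 46 mm up. Fits either way round.
- shutter (a joint): Travel (m) of the shutter plate on the long lid, across the lid toward the lid's -y side: 0 = vent (four dark slots across the lid) wide open, 0.036 = at its end stop, slots covered. Starts open or partly open; friction about 1.2 N; stays where it is left.
- shutter_knob (a point): Middle of the grip part of the shutter's round steel knob (17 mm in diameter, grip part 12 mm high, its flat top 8 mm above this point). Lies 64 mm from the lid's centre along the lid's +x, 33 mm above the lid's origin (15 mm over its top face).
- digital_thermometer: Bystander: white digital thermometer, 122 x 18 x 13 mm, lying on the surface at the left. Origin: centre of its underside.
- paper_tape: Bystander: roll of white medical tape, 50 mm in diameter, 26 mm high, at the left. Origin: centre of its underside.
- soap_pump: Bystander: pump bottle, 75 x 48 mm, 187 mm high, at the right. Origin: centre of its underside.

How it is judged:
By the outcome, as a careful person would: the job done as asked, in the order asked, and still so for the second after the job is handed in, with the robot touching nothing.
It also fails if it takes over 59 s, if anything falls off the work surface, if the arm or the gripper's body presses on something with over 40 N, if the wrist force passes 120 N, or if a joint passes its speed limit or range.

ROBOT

A 6-joint arm with a two-finger parallel gripper is mounted at the origin on a cart in front of the work surface, level with it; the furniture and walls round the work are solid. World frame = base frame: x ahead of the robot, y to its left, z up, the work surface at z = 0. Lengths are in mm, angles in rad, forces in N, time in s.
With the tool pointing down it reaches from about 300 to 1000 mm from the base axis. Payload 5.1 kg.
Tool frame: the origin (TCP) lies between the finger pads; the fingertips stand 17 mm ahead of it and the grasp point (between the pads) lies 2 mm behind it; z points along the fingers, y is the line along which they close (so a half turn about z gives the same grasp; the last joint's range is limited). The gripper opens to 95 mm and grips with 3 to 60 N. Pads are 20 mm wide; open, the fingers measure 119 mm over their backs; the gripper's body (75 mm by 180 mm) begins 59 mm behind the grasp point.
Start: joints at [1.059, 0.124, 1.65, -0, 1.367, -0.083], TCP at [270.275, 591.131, 231.656] pointing down, gripper open.
Joint ranges: [-2.61, 2.61], [-1.02, 2.33], [0.03, 2.71], [-1.35, 4.49], [0.32, 2.68], [-2.91, 2.91]. Speed limits (rad/s): [2.57, 2.57, 3.14, 3.14, 3.14, 3.14].

INTERFACE

Orientations are given as a rotation vector (axis times angle).
In Python, from workcell import telemetry, imaging, bot gives the robot as it stands.
- The arm moves only by the tool jog_arm, never from a script. Its argument "targets" is a list of rows, each a list of 2 entries, a list of its own where there are three numbers: the shift along the tool's x, y, z in mm, then the turn about the tool's z in rad. A call has exactly 10 rows; each row is the pose to reach, as a shift and turn from the pose commanded when the call began, along the tool's axes at that moment; what a row does not reach only later rows make up. A row lasts 1/10 s, in which the tool goes at most 50 mm and 8.59 degrees, less where a joint would pass 70% of its speed; a pose out of reach is approached as far as the arm can. A call with a gripper value outside its range is refused whole. "hand" is the opening, from 0 (shut) to 1 (fully open), set as the call begins (left out, the last holds). The fingers move at their own pace and stop on an object; "squeeze" is the grip in N (left out, the last holds). Time passes only in rows, so rows that repeat a pose let the fingers close, or fill a call up. It gives the time, the measured TCP pose, the force, the opening and the grip force at its end, in the units of the state.
- telemetry.get_state(): the state, without advancing time (a new reading comes with each control period).
- imaging.capture(name): name is "side" or "top" or "wrist"; returns a dict with "color" (420x560x3 uint8, red, green, blue), "fx", "fy", "cx", "cy" (pixels), "R" (3x3) and "t" (3): a world point X has camera coordinates R X + t. Camera axes: x right, y down, z forward; pixel columns grow to the right and rows downward; lengths in mm; the calibration is good to about 2 mm. A picture is of the moment at which its call begins. There is no depth.
- bot.close_job(): hands the job in; it is judged then, once.
The state is a dict: "t": time; "q": joint angles; "qvel": joint speeds; "joint_torque": joint torques, N m; "position": TCP position; "tcp_rot": TCP orientation; "force": force on the tool from outside, world axes, zero at the start; "moment": the same for the moment, N m; "gripper_width": opening from 0.0 (shut) to 1.0 (fully open); "grip_force": force on a finger pad.
Only numpy, scipy, OpenCV 4.12 (cv2) and the standard library are available. Lean on these libraries where they do the work, as an engineer would, in place of code of your own. Each camera call takes 0.05 s, during which the arm holds its last target. There are 200 camera calls.

## Working session

There is one attempt and no reset: what is moved stays moved. The work goes in short steps, Python scripts to look and compute and a tool call to move; the robot and the scene stay as the last step left them, time stands still between calls to the robot, and variables do not carry over. Pictures are saved under pics/ and viewed, at most 14 in all, crops included, and the job is handed in when it is done.

Besides the shell and the picture viewer there is one more tool, called after "Request:" as a command line: name --argument value ..., lists and objects as JSON in quotes. jog_arm: Moves the arm, as the interface text tells. Its arguments: {"type":"object","properties":{"targets":{"type":"array"},"hand":{"type":"number"},"squeeze":{"type":"number"}},"required":["targets"]}

```bash
mkdir -p pics
python3 - <<'E'
from workcell import telemetry, imaging, bot
import cv2,pickle
s=telemetry.get_state();print(s)
for n in("top","side"):
    d=imaging.capture(n);pickle.dump(d,open(f"{n}0.pkl","wb"))
    cv2.imwrite(f"pics/{n}0.png",cv2.resize(d["color"][:,:,::-1],(800,600),interpolation=cv2.INTER_CUBIC))
    print(n,d["fx"],d["fy"],d["cx"],d["cy"],d["R"],d["t"])
E
```

```text
{'t': 0.0, 'q': array([ 1.05939187e+00,  1.24508999e-01,  1.65166945e+00, -1.89641712e-06,
        1.36748420e+00, -8.26110088e-02]), 'qvel': array([ 8.88676339e-04,  5.66484274e-05, -4.63767023e-04, -8.87216343e-05,
       -1.10503889e-03,  8.91439046e-04]), 'joint_torque': array([ 1.65321384e-03, -4.17592442e+01, -3.59947193e+01,  7.76083907e-02,
        4.89410455e-02, -1.77953862e-04]), 'position': array([269.98979216, 590.61049574, 230.38717793]), 'tcp_rot': array([-0.66826955, -3.06907407,  0.00310943]), 'force': array([0.46321878, 0.62606635, 0.28564066]), 'moment': array([ 0.00879781, -0.03516373,  0.06296113]), 'grip_force': 0.0, 'gripper_width': 1.0007536980163207}
top 484.7163271504149 484.7163271504149 285.74139819249024 210.83172442536 [[ 0.00824066 -0.99996443 -0.00179779]
 [-0.98110911 -0.00773775 -0.19330038]
 [ 0.19327959  0.00335675 -0.98113798]] [ -13.63515549  485.86353335 1482.72742525]
side 424.2123962348718 424.2123962348718 272.7137627554298 211.39675679130988 [[-0.99650947 -0.08224167  0.01432403]
 [-0.05950136  0.57939026 -0.81287546]
 [ 0.05855303 -0.8108904  -0.58226137]] [ 489.50594685   75.95168314 1456.10660887]
```

View pics/top0.png

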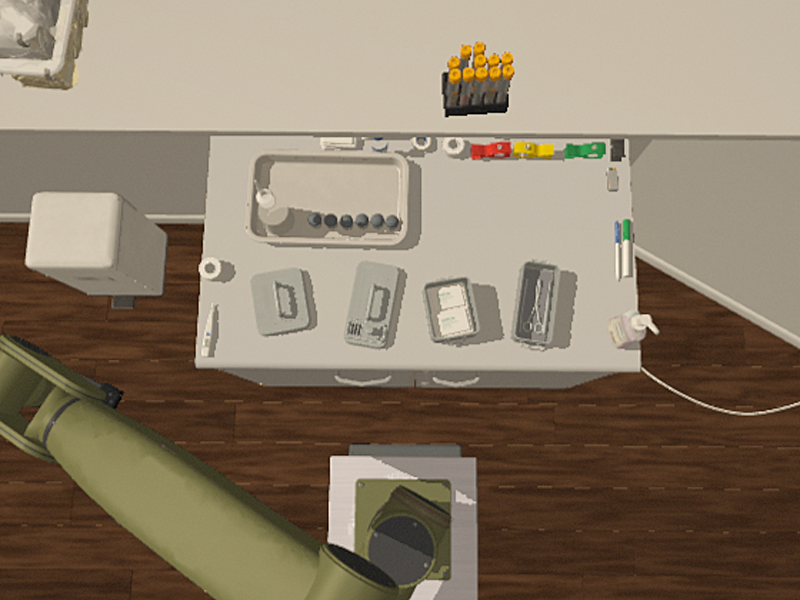

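View pics/side0.png

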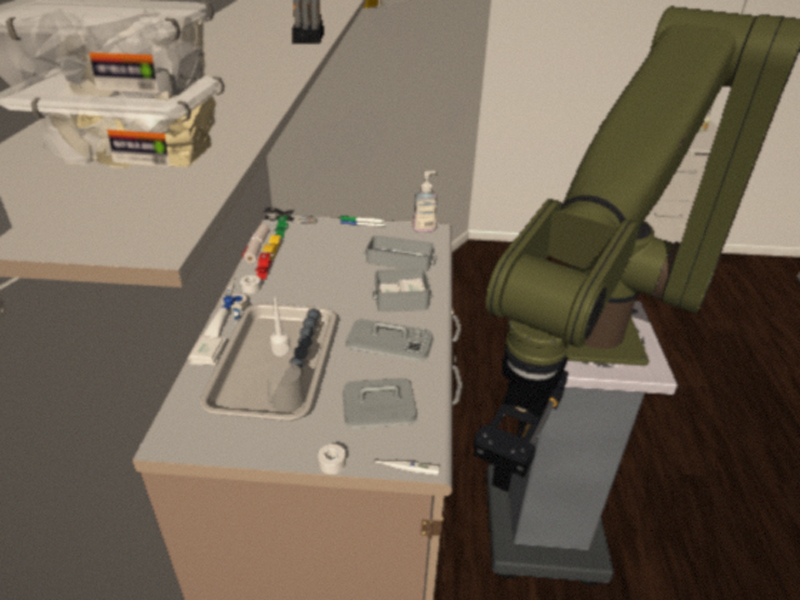

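The top view, in the 800x600 picture, shows the short lid at about (283,300), the long lid at (375,304) with its vent at the near end (367,330), the short box at (452,310) and the long box at (537,304). The side view agrees with this. Next I compute rough positions so I can aim the wrist camera.

```bash
cat > h.py <<'E'
import numpy as np,cv2,pickle
from scipy.spatial.transform import Rotation as Ro
from workcell import telemetry, imaging, bot
def px2w(d,u,v,z):
    r=d["R"].T@np.array([(u-d["cx"])/d["fx"],(v-d["cy"])/d["fy"],1.]); c=-d["R"].T@d["t"]
    return (c+r*(z-c[2])/r[2])[:2].round(1)
def w2px(d,X):
    p=np.atleast_2d(X)@d["R"].T+d["t"]; return np.c_[d["fx"]*p[:,0]/p[:,2]+d["cx"],d["fy"]*p[:,1]/p[:,2]+d["cy"]]
def snap(name,tag,view=True):
    d=imaging.capture(name);pickle.dump(d,open(f"{tag}.pkl","wb"))
    if view: cv2.imwrite(f"pics/{tag}.png",cv2.resize(d["color"][:,:,::-1],(800,600),interpolation=cv2.INTER_CUBIC))
    return d
def tri(obs):  # obs: list of (d,u,v)
    A=np.zeros((3,3));b=np.zeros(3)
    for d,u,v in obs:
        r=d["R"].T@np.array([(u-d["cx"])/d["fx"],(v-d["cy"])/d["fy"],1.]);r/=np.linalg.norm(r)
        P=np.eye(3)-np.outer(r,r);c=-d["R"].T@d["t"];A+=P;b+=P@c
    return np.linalg.solve(A,b)
def totool(dw):
    s=telemetry.get_state();return Ro.from_rotvec(s["tcp_rot"]).as_matrix().T@np.array(dw)
E
python3 - <<'E'
from h import *
d=pickle.load(open("top0.pkl","rb"))
for n,u,v,z in(("slid",283,300,18),("llid",375,304,18),("vent",367,330,18),("sbox",452,310,58),("lbox",537,304,46)):print(n,px2w(d,u*.7,v*.7,z))
s=telemetry.get_state();M=Ro.from_rotvec(s["tcp_rot"]).as_matrix();print(M.round(3))
w=imaging.capture("wrist");print(w["fx"],w["cx"],w["cy"],(M.T@(-w["R"].T@w["t"]-s["position"])).round(1),(w["R"]@M).round(3))
E
```

```text
slid [492.3 272.7]
llid [484.7  65.1]
vent [425.4  81.9]
sbox [ 465.  -105.8]
lbox [ 482.1 -294.3]
[[-0.909  0.416 -0.001]
 [ 0.416  0.909 -0.002]
 [ 0.    -0.002 -1.   ]]
376.6296018580168 277.95921728546585 213.2990304525553 [  81.5   -1.7 -153.9] [[ 0.001  1.    -0.   ]
 [-0.958  0.001 -0.286]
 [-0.286  0.     0.958]]
```

Request:
jog_arm --targets '[[[-17,-15,0],-0.02],[[-50,-45,0],-0.04],[[-90,-78,0],-0.08],[[-130,-113,0],-0.12],[[-170,-148,0],-0.16],[[-210,-183,0],-0.2],[[-250,-218,0],-0.24],[[-290,-253,0],-0.27],[[-325,-284,0],-0.29],[[-348,-304,0],-0.29]]'

```text
t: 1.15
position: [460.7, 167.8, 231.5]
tcp_rot: [0.218, 3.134, -0.0]
force: [1.2, 0.7, 0.4]
gripper_width: 0.998
grip_force: 0.0
```

Run:
```python
from h import *
print(telemetry.get_state()["position"],np.abs(telemetry.get_state()["qvel"]).max());d=snap("wrist","w1")
```

```text
[460.68150521 167.7555725  231.5298611 ] 0.906343895213514
```

View pics/w1.png

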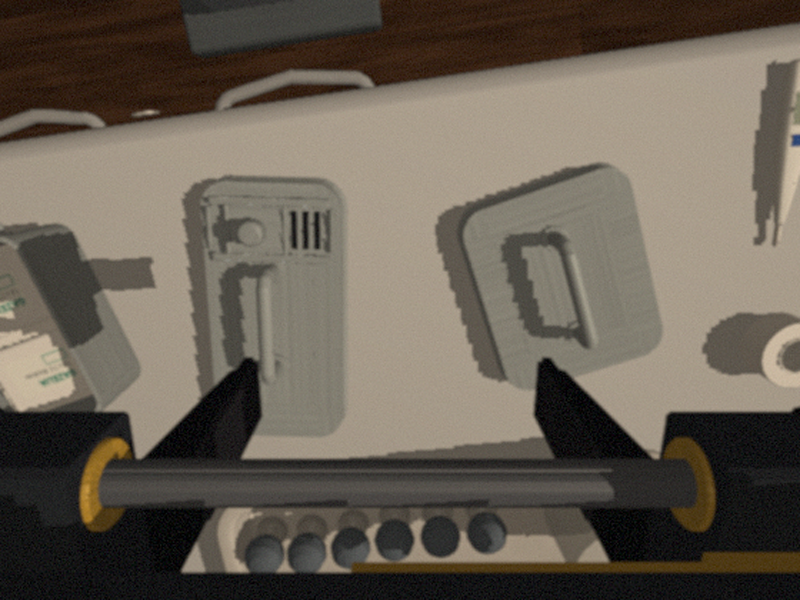

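The wrist view shows the long lid handle running from (268,268) to (268,378), the knob top at (250,232) and the open slots at (310,230). The short lid handle runs from (555,235) to (590,340). I now take two more wrist views for triangulation, which also bring in the boxes.

Request:
jog_arm --targets '[[[2,-20,0],0],[[4,-55,0],0],[[6,-90,0],0],[[8,-120,0],0],[[9,-142,0],0],[[9,-151,0],0],[[9,-151,0],0],[[9,-151,0],0],[[9,-151,0],0],[[9,-151,0],0]]'

```text
t: 2.2
position: [430.7, 22.5, 231.6]
tcp_rot: [-0.216, -3.134, -0.0]
force: [-0.5, -0.6, -0.5]
gripper_width: 1.0
grip_force: 0.0
```

```bash
python3 -c "
from h import *
snap('wrist','w2');print(telemetry.get_state()['position'])"
```

```text
[430.66766049  22.37859501 231.6100537 ]
```

Request:
jog_arm --targets '[[[-3,-25,0],0],[[-7,-60,0],0],[[-12,-95,0],0],[[-17,-130,0],0],[[-22,-165,0],0],[[-27,-195,0],0],[[-30,-213,0],0],[[-31,-218,0],0],[[-31,-218,0],0],[[-31,-218,0],0]]'

```text
t: 3.25
position: [431.2, -197.6, 231.5]
tcp_rot: [-0.216, -3.134, -0.001]
force: [0.2, -0.0, -0.2]
gripper_width: 1.0
grip_force: 0.0
```

```bash
python3 -c "
from h import *
snap('wrist','w3');print(telemetry.get_state()['position'])"
```

```text
[ 431.23748163 -197.5144244   231.57426765]
```

View pics/w2.png

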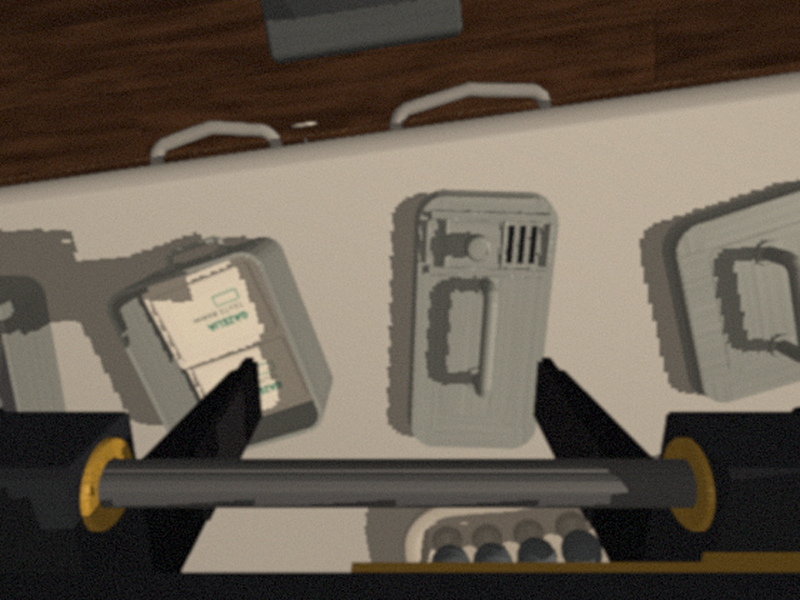

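View pics/w3.png

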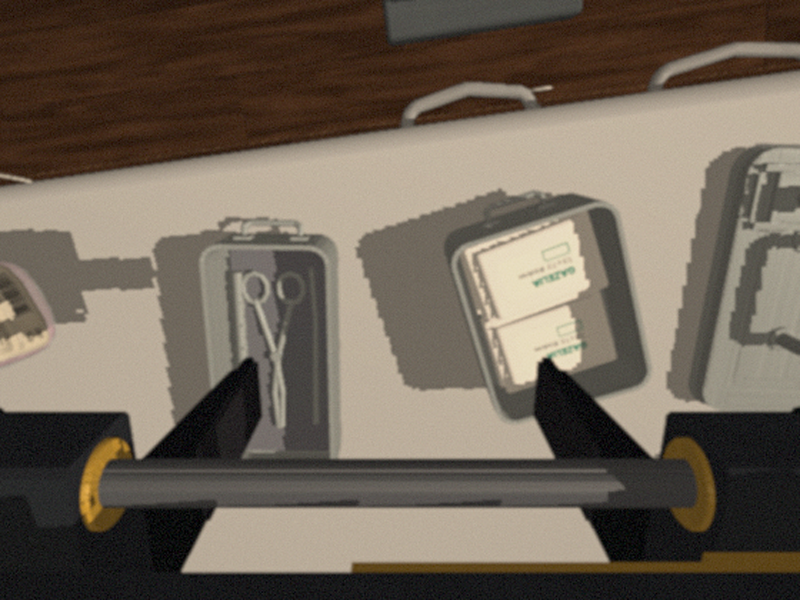

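The w2 view shows the short box rim from about (118,300) to (330,400), the long lid handle from (488,280) to (486,393) and the knob at (480,248). The w3 view shows the long box rim spanning about (200,245) to (338,455) and the short box rim with corners near (448,250), (612,205), (648,380) and (505,418). I will fit the edge models over all views, with height left free.

```bash
cat > fit.py <<'E'
from h import *
from scipy.optimize import minimize
def rect(L,W,z,trim=18):
    t=np.linspace(-1,1,40)[:,None];a,b=L/2,W/2;o=[]
    for s in(1,-1):
        o+=[np.hstack([t*(a-trim),s*b+0*t,z+0*t]),np.hstack([s*a+0*t,t*(b-trim),z+0*t])]
    return np.vstack(o)
t=np.linspace(-29,29,40)[:,None]
def bar(z):return np.vstack([np.hstack([t,s*5+0*t,z+0*t]) for s in(1,-1)])
M=dict(llid=[rect(196,100,0),bar(46)],slid=[rect(146,122,0),bar(46)],
       lbox=[rect(180,84,46,12),rect(174,78,46,12)],sbox=[rect(130,106,58,12),rect(124,100,58,12)])
mask=np.full((600,800),1,np.uint8);mask[405:]=0
for p in([(140,440),(225,350),(270,345),(270,420)],[(660,440),(575,350),(530,345),(530,420)]):cv2.fillPoly(mask,[np.array(p)],0)
mask=cv2.resize(mask,(560,420),interpolation=cv2.INTER_NEAREST)
def prep(tag):
    d=pickle.load(open(tag+".pkl","rb"))
    g=cv2.GaussianBlur(d["color"],(0,0),1.0).astype(np.float32);G=np.zeros((420,560,2),np.float32)
    g=g.mean(2);d["gx"]=cv2.Sobel(g,cv2.CV_32F,1,0)/8;d["gy"]=cv2.Sobel(g,cv2.CV_32F,0,1)/8;return d
def place(P,p):
    c,s=np.cos(p[2]),np.sin(p[2]);return np.c_[c*P[:,0]-s*P[:,1]+p[0],s*P[:,0]+c*P[:,1]+p[1],P[:,2]+p[3]]
def score(p,name,ds):
    tot=0;n=0
    for d in ds:
        for P in M[name]:
            W=place(P,p);uv=w2px(d,W).astype(np.float32)
            tg=np.gradient(uv,axis=0);tg/=np.linalg.norm(tg,axis=1)[:,None]+1e-9
            f=lambda I:cv2.remap(I,uv[:,:1],uv[:,1:],cv2.INTER_LINEAR,borderValue=0)[:,0]
            g=np.abs(-f(d["gx"])*tg[:,1]+f(d["gy"])*tg[:,0])
            m=f(mask.astype(np.float32))*(uv[:,0]>5)*(uv[:,0]<554)
            tot+=(np.minimum(g,12)*m).sum();n+=m.sum()
    return -tot/max(n,1)
def fit(name,p0,ds,freez=True,r=(12,12,.1,6)):
    rng=np.random.default_rng(0);best=[]
    r=np.array(r)*[1,1,1,freez]
    C=np.array(p0)+rng.uniform(-1,1,(1500,4))*r
    S=[score(c,name,ds) for c in C]
    for i in np.argsort(S)[:6]:
        f=(lambda q:score(q,name,ds)) if freez else (lambda q:score(np.r_[q[:3],p0[3]],name,ds))
        sx=np.vstack([C[i]]+[C[i]+np.eye(4)[k]*[3,3,.03,3][k] for k in range(4)])
        q=minimize(f,C[i],method="Nelder-Mead",options=dict(initial_simplex=sx,xatol=.01,fatol=1e-4));best.append((q.fun,q.x))
    best.sort(key=lambda b:b[0]);return best
E
python3 - <<'E'
from fit import *
w={k:prep(k) for k in("w1","w2","w3")}
S=.7
T=lambda *o:tri([(w[k],u*S,v*S) for k,u,v in o]).round(1)
print("knob",T(("w1",250,231),("w2",481,247)))
la=T(("w1",268,268),("w2",488,282));lb=T(("w1",268,378),("w2",486,393));print("lbar",la,lb)
sa=px2w(w["w1"],555*S,237*S,46);sb=px2w(w["w1"],588*S,342*S,46);print("sbar",sa,sb)
B=[px2w(w["w3"],u*S,v*S,58) for u,v in((448,250),(612,203),(648,380),(505,418))];print("sbox",B)
Lb=[px2w(w["w3"],u*S,v*S,46) for u,v in((202,245),(335,238),(338,455))];print("lbox",Lb)
ang=lambda a,b:np.arctan2(*(np.array(a)-b)[:2][::-1])
init=dict(llid=[*((la+lb)/2)[:2],ang(la,lb),0],slid=[*((sa+sb)/2),ang(sa,sb),0],
 sbox=[*np.mean(B,0),ang(B[0],B[3]),0],lbox=[*((Lb[0]+Lb[2])/2),ang(Lb[1],Lb[2]),0])
use=dict(llid=("w1","w2"),slid=("w1","w2"),sbox=("w2","w3"),lbox=("w2","w3"))
res={}
tiles=[]
for n in init:
    ds=[w[k] for k in use[n]]
    for fz in(True,False):
        b=fit(n,init[n],ds,fz);print(n,np.round(init[n],2),fz,[(round(x[0],2),x[1].round(3).tolist()) for x in b[:2]])
    res[n]=b[0][1]
    d=w["w3"] if "box" in n else w["w1"]
    c=w2px(d,place(np.zeros((1,3)),res[n]))[0]
    im=d["color"][:,:,::-1].copy();x0=int(np.clip(c[0]-100,0,360));y0=int(np.clip(c[1]-75,0,270))
    im=cv2.resize(im[y0:y0+150,x0:x0+200],(400,300),interpolation=cv2.INTER_CUBIC)
    for P in M[n]:
        for u,v in w2px(d,place(P,res[n])):cv2.circle(im,(int((u+.5-x0)*2),int((v+.5-y0)*2)),0,(0,0,255),-1)
    tiles.append(im)
cv2.imwrite("pics/fit1.png",np.vstack([np.hstack(tiles[:2]),np.hstack(tiles[2:])]));pickle.dump(res,open("res.pkl","wb"))
E
```

```text
knob [419.5  77.2  42.7]
lbar [446.3  81.   32.7] [518.1  70.2  51.4]
sbar [449.3 269.1] [523.5 287.3]
sbox [array([ 416.2, -165.2]), array([401.2, -64.3]), array([521.1, -43.4]), array([ 536.2, -139.6])]
lbox [array([ 394. , -319.3]), array([ 401.1, -234.6]), array([ 556.1, -259. ])]
llid [482.2   75.6    2.99   0.  ] True [(np.float64(-7.51), [485.715, 73.827, 2.96, 4.435]), (np.float64(-7.51), [485.714, 73.819, 2.959, 4.433])]
llid [482.2   75.6    2.99   0.  ] False [(np.float64(-7.13), [486.291, 77.879, 2.987, -1.028]), (np.float64(-7.13), [486.315, 77.896, 2.987, 0.909])]
slid [486.4 278.2  -2.9   0. ] True [(np.float64(-7.9), [494.83, 285.446, -2.942, 5.493]), (np.float64(-7.9), [494.892, 285.483, -2.942, 5.364])]
slid [486.4 278.2  -2.9   0. ] False [(np.float64(-7.48), [495.762, 287.165, -2.944, 1.369]), (np.float64(-7.48), [495.761, 287.165, -2.944, 1.294])]
sbox [ 468.68 -103.12   -2.93    0.  ] True [(np.float64(-8.54), [469.974, -103.318, -2.964, -0.593]), (np.float64(-8.54), [469.985, -103.331, -2.964, -0.666])]
sbox [ 468.68 -103.12   -2.93    0.  ] False [(np.float64(-8.51), [469.834, -103.258, -2.964, 0.838]), (np.float64(-8.51), [469.88, -103.282, -2.966, 2.686])]
lbox [ 475.05 -289.15    2.99    0.  ] True [(np.float64(-9.64), [487.831, -295.864, 2.99, 1.088]), (np.float64(-8.92), [484.897, -295.508, 2.991, 1.0])]
lbox [ 475.05 -289.15    2.99    0.  ] False [(np.float64(-9.47), [488.084, -296.111, 2.99, 0.89]), (np.float64(-8.81), [485.098, -295.636, 2.991, -0.547])]
```

View pics/fit1.png

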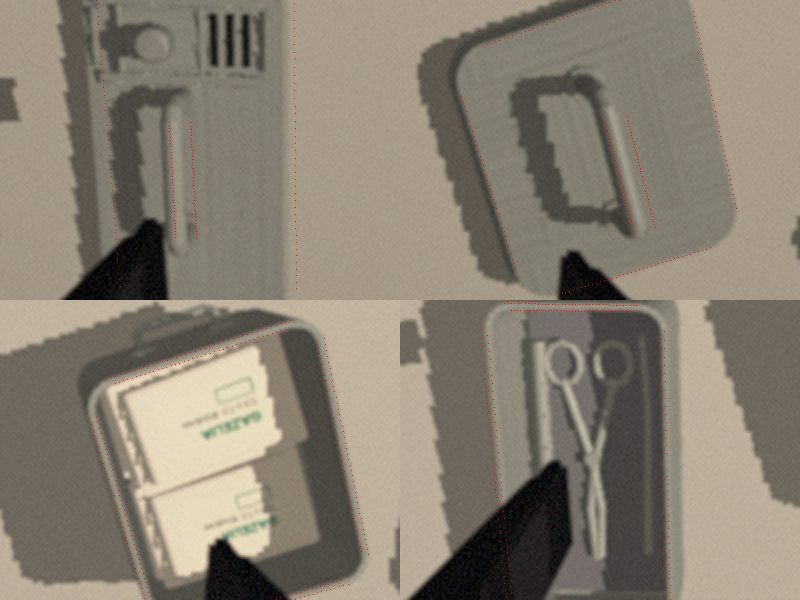

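The short box fit is good. The w1 picture was taken while the arm was still settling, so I retake settled views from further forward, where the fingers do not cover things.

Request:
jog_arm --targets '[[[-20,-11,0],0],[[-45,-25,0],0],[[-65,-36,0],0],[[-75,-42,0],0],[[-75,-42,0],0],[[-75,-42,0],0],[[-75,-42,0],0],[[-75,-42,0],0],[[-75,-42,0],0],[[-75,-42,0],0]]'

```text
t: 4.3
position: [499.4, -250.4, 231.8]
tcp_rot: [0.218, 3.134, -0.0]
force: [0.4, 0.0, -1.2]
gripper_width: 1.002
grip_force: 0.0
```

```bash
python3 -c "
from h import *
snap('wrist','v1',False);print(np.abs(telemetry.get_state()['qvel']).max())"
```

```text
0.0058758225055601946
```

Request:
jog_arm --targets '[[[3,20,0],0],[[7,50,0],0],[[12,85,0],0],[[15,110,0],0],[[17,119,0],0],[[17,119,0],0],[[17,119,0],0],[[17,119,0],0],[[17,119,0],0],[[17,119,0],0]]'

```text
t: 5.35
position: [499.2, -131.0, 231.6]
tcp_rot: [-0.22, -3.134, 0.0]
force: [-0.6, 0.2, -0.4]
gripper_width: 0.998
grip_force: 0.0
```

```bash
python3 -c "
from h import *
snap('wrist','v2',False);print(np.abs(telemetry.get_state()['qvel']).max())"
```

```text
0.003974316154897063
```

Request:
jog_arm --targets '[[[4,25,0],0],[[9,65,0],0],[[15,110,0],0],[[21,150,0],0],[[25,180,0],0],[[26,188,0],0],[[26,188,0],0],[[26,188,0],0],[[26,188,0],0],[[26,188,0],0]]'

```text
t: 6.4
position: [499.6, 58.4, 231.6]
tcp_rot: [-0.221, -3.134, 0.0]
force: [-0.8, -0.2, 0.1]
gripper_width: 0.998
grip_force: 0.0
```

```bash
python3 -c "
from h import *
snap('wrist','v3',False);print(np.abs(telemetry.get_state()['qvel']).max())"
```

```text
0.004550430424323698
```

Request:
jog_arm --targets '[[[3,20,0],0],[[8,55,0],0],[[13,95,0],0],[[17,125,0],0],[[19,139,0],0],[[19,139,0],0],[[19,139,0],0],[[19,139,0],0],[[19,139,0],0],[[19,139,0],0]]'

```text
t: 7.45
position: [500.0, 198.9, 231.7]
tcp_rot: [0.22, 3.134, -0.0]
force: [-0.5, 0.2, -0.1]
gripper_width: 1.0
grip_force: 0.0
```

```bash
cat > run2.py <<'E'
from fit import *
w={k:prep(k) for k in("v1","v2","v3","v4","w2")}
init=dict(llid=[486,72,2.98,0],slid=[494,283,-2.92,0],sbox=[470,-103,-2.96,0],lbox=[487,-295,2.99,0])
use=dict(llid=("v3","v4","w2"),slid=("v3","v4"),sbox=("v1","v2","w2"),lbox=("v1","v2"))
full=M.copy();res={};tiles=[]
for n in init:
    ds=[w[k] for k in use[n]]
    for part in ([0,1],[0],[1]):
        M[n]=[full[n][i] for i in part]
        for fz in(True,False):
            b=fit(n,init[n],ds,fz,(10,10,.08,6));print(n,part,fz,round(b[0][0],2),b[0][1].round(3).tolist())
        if part==[0,1]: res[n]=b[0][1]
    M[n]=full[n]
    d=ds[0]; c=w2px(d,place(np.array([[0,0,30.]]),res[n]))[0]
    x0=int(np.clip(c[0]-100,0,360));y0=int(np.clip(c[1]-75,0,270))
    im=cv2.resize(d["color"][y0:y0+150,x0:x0+200,::-1],(400,300),interpolation=cv2.INTER_CUBIC)
    for P in M[n]:
        for u,v in w2px(d,place(P,res[n])):cv2.circle(im,(int((u+.5-x0)*2),int((v+.5-y0)*2)),0,(0,0,255),-1)
    tiles.append(im)
cv2.imwrite("pics/fit2.png",np.vstack([np.hstack(tiles[:2]),np.hstack(tiles[2:])]));pickle.dump(res,open("res.pkl","wb"))
E
python3 -c "
from h import *
snap('wrist','v4',False);print(np.abs(telemetry.get_state()['qvel']).max())"; python3 run2.py
```

```text
0.0038617240260366012
llid [0, 1] True -6.89 [485.142, 74.299, 2.976, 4.27]
llid [0, 1] False -6.44 [484.72, 73.995, 2.992, 2.177]
llid [0] True -7.59 [485.452, 73.102, 2.976, 11.368]
llid [0] False -6.88 [485.2, 76.485, 2.971, 3.238]
llid [1] True -8.14 [480.635, 74.645, 2.979, 2.937]
llid [1] False -7.55 [478.138, 68.765, 2.973, 2.234]
slid [0, 1] True -7.2 [494.089, 284.241, -2.945, -4.505]
slid [0, 1] False -6.84 [494.012, 283.837, -2.942, 2.478]
slid [0] True -7.98 [493.627, 284.322, -2.945, 3.764]
slid [0] False -7.53 [493.718, 285.44, -2.946, 1.136]
slid [1] True -9.99 [486.165, 281.404, -2.946, -2.318]
slid [1] False -9.32 [485.596, 280.214, -2.942, 8.89]
sbox [0, 1] True -8.6 [469.705, -103.669, -2.961, -1.087]
sbox [0, 1] False -8.33 [469.761, -103.474, -2.968, 1.795]
sbox [0] True -9.38 [469.807, -103.882, -2.963, -1.778]
sbox [0] False -8.89 [469.365, -104.321, -2.961, 1.756]
sbox [1] True -8.77 [470.28, -105.469, -2.961, 3.023]
sbox [1] False -8.44 [469.916, -102.944, -2.966, 1.689]
lbox [0, 1] True -7.8 [487.146, -296.292, 2.994, -0.093]
lbox [0, 1] False -7.8 [487.141, -296.283, 2.994, 4.607]
lbox [0] True -8.87 [489.821, -299.028, 2.99, -6.271]
lbox [0] False -7.39 [490.128, -296.475, 2.996, 1.951]
lbox [1] True -9.36 [487.341, -295.342, 2.987, 3.636]
lbox [1] False -8.82 [487.24, -296.387, 2.996, 2.026]
```

View pics/fit2.png

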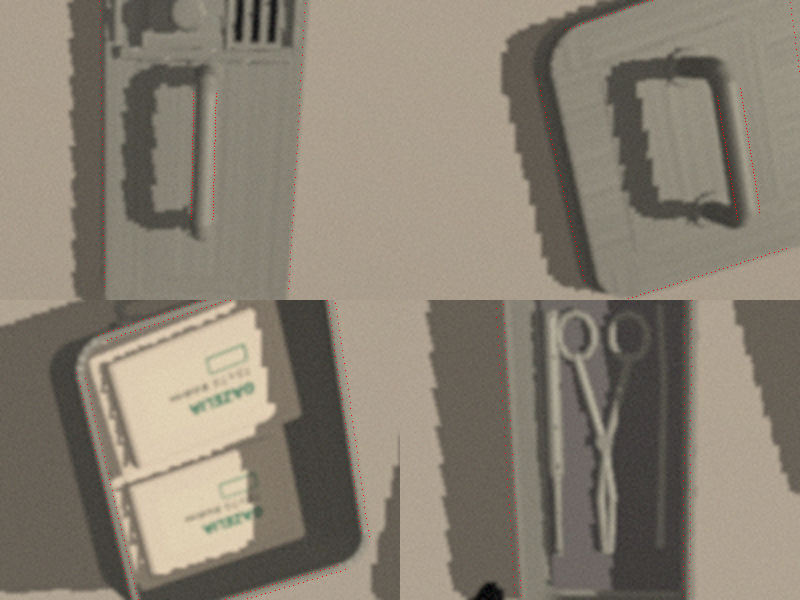

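The fits agree from view to view, and the free-height fits come out near nominal:

| Object | x (mm) | y (mm) | θ (rad) |
|---|---|---|---|
| Long lid | 485 | 74 | 2.976 |
| Short lid | 494 | 284 | -2.945 |
| Short box | 469.7 | -103.6 | -2.963 |
| Long box | 487 | -296 | 2.993 |

Next I grasp the long lid.

Request:
jog_arm --targets '[[[0,-25,5],0.01],[[-1,-60,20],0.025],[[-2,-95,45],0.025],[[-3,-118,80],0.025],[[-3,-126,120],0.025],[[-3,-126,150],0.025],[[-3,-126,172],0.025],[[-3,-126,184],0.025],[[-3,-126,188],0.025],[[-3,-126,188],0.025]]' --hand 0.5 --squeeze 40

```text
t: 8.5
position: [485.7, 74.6, 44.0]
tcp_rot: [0.257, 3.131, 0.0]
force: [-0.2, -0.4, 0.2]
gripper_width: 0.5
grip_force: 0.0
```

Request:
jog_arm --targets '[[[0,0,0],0],[[0,0,0],0],[[0,0,0],0],[[0,0,0],0],[[0,0,0],0],[[0,0,0],0],[[0,0,0],0],[[0,0,0],0],[[0,0,0],0],[[0,0,0],0]]' --hand 0

```text
t: 9.5
position: [485.6, 74.7, 43.9]
tcp_rot: [0.257, 3.131, 0.0]
force: [-0.9, 1.0, 3.2]
gripper_width: 0.096
grip_force: 40.0
```

```bash
python3 -c "
from h import *
snap('wrist','g1',False);s=telemetry.get_state();print(s['position'],s['tcp_rot'],s['gripper_width']*95,s['grip_force'],s['force'])
d=pickle.load(open('g1.pkl','rb'))
M=Ro.from_rotvec(s['tcp_rot']).as_matrix()
for zz in(-10,26):
  for x in (40,64,98): print(zz,x,w2px(d,s['position']+M@np.array([x,0,zz])))
"
```

```text
[485.59819898  74.69275852  43.87461937] [2.57166150e-01 3.13077087e+00 4.48615504e-04] 8.943893221777062 40.00032663345337 [-0.47192584  1.45494743  2.91182443]
-10 40 [[281.57967492 210.62008314]]
-10 64 [[281.81025367 149.93401115]]
-10 98 [[282.17760812  53.24991302]]
26 40 [[280.89595135 190.06589604]]
26 64 [[281.05525628 140.37639404]]
26 98 [[281.30327713  63.01511439]]
```

The grip is good: about 9 mm across the bar, with the TCP within 1 mm of the fitted lid centre. Next I lift the lid and carry it to the long box.

Request:
jog_arm --targets '[[[0,0,-10],0],[[0,0,-30],0],[[0,0,-60],0],[[0,0,-90],0],[[-2,-12,-108],0],[[-6,-35,-110],0],[[-12,-70,-110],0],[[-18,-105,-110],0],[[-24,-140,-110],-0.01],[[-30,-175,-110],-0.015]]'

```text
t: 10.55
position: [485.5, -104.3, 153.2]
tcp_rot: [-0.233, -3.132, 0.0]
force: [1.5, 0.0, -3.2]
gripper_width: 0.091
grip_force: 40.0
```

Request:
jog_arm --targets '[[[-6,-35,0],0],[[-12,-70,0],0],[[-18,-105,0],0],[[-24,-140,0],0],[[-29,-170,0],0],[[-32,-186,0],0],[[-32,-191,0],0],[[-32,-191,0],0],[[-32,-191,0],0],[[-32,-191,0],0]]'

```text
t: 11.55
position: [489.9, -295.3, 153.6]
tcp_rot: [-0.231, -3.133, -0.001]
force: [-0.5, -0.6, -3.5]
gripper_width: 0.096
grip_force: 40.0
```

Run:
```python
from h import *
d=snap('wrist','g2');s=telemetry.get_state();print(s['position'],s['tcp_rot'],s['gripper_width'],s['force'],s['moment'])
print(totool([487.8-s['position'][0],-296.2-s['position'][1],0]))
```

```text
[ 489.92231591 -295.42559143  153.64268559] [-2.31253312e-01 -3.13293345e+00 -4.29798134e-04] 0.09478101382369189 [-0.59584769  1.07383938 -3.30569347] [ 0.02683197 -0.04497105 -0.02589657]
[ 1.98561017e+00 -1.07762967e+00  2.58916365e-05]
```

View pics/g2.png

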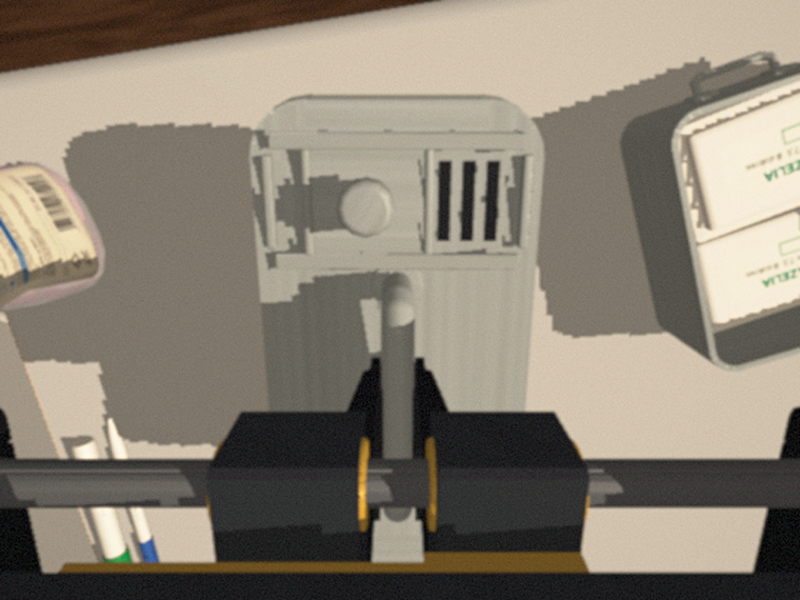

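The lid hangs straight in the gripper, with the knob top at (366,205) and the foot edge at about v=97. The vent slots are open and the knob needs to move toward the slots, to the right in this picture. I check the lid's offset along the bar and the clearance to the pump.

Run:
```python
from h import *
from scipy.optimize import brentq
d=pickle.load(open('g2.pkl','rb'));s=telemetry.get_state();M=Ro.from_rotvec(s['tcp_rot']).as_matrix()
f=lambda x,y,z:w2px(d,s['position']+M@np.array([x,y,z]))[0]/.7
print("knob top pred",f(64,0,3),f(66,0,3),f(64,5,3),"foot",f(98,0,44),f(96,0,44))
t=pickle.load(open('top0.pkl','rb'));sd=pickle.load(open('side0.pkl','rb'))
for u,v,z in((610,345,0),(635,345,0),(622,318,130),(655,328,175)):print("pump",px2w(t,u*.7,v*.7,z))
for u,v,z in((425,230,0),(428,175,187)):print("pump side",px2w(sd,u*.7,v*.7,z))
```

```text
knob top pred [401.77160929 208.983626  ] [401.79471854 201.97044971] [419.08211464 208.99764077] foot [401.07345383  95.38830219] [401.05632199 101.59132041]
pump [ 398.4 -464.5]
pump [ 398.8 -520.7]
pump [ 437.6 -454.3]
pump [ 409.9 -505.5]
pump side [ 420.8 -469.6]
pump side [ 420.7 -455.2]
```

The offset along the bar is under 1 mm. The knob sits at tool y of about -10, and the pump is well clear. I descend onto the long box.

Request:
jog_arm --targets '[[[1,-0.5,5],0],[[2,-1,20],0],[[2,-1,35],0],[[2,-1,46],0],[[2,-1,52],0],[[2,-1,56],0],[[2,-1,59],0],[[2,-1,62],0],[[2,-1,65],0],[[2,-1,68],0]]'

```text
t: 12.6
position: [488.0, -297.4, 86.0]
tcp_rot: [0.234, 3.132, 0.0]
force: [0.4, 0.8, -2.4]
gripper_width: 0.094
grip_force: 40.0
```

Request:
jog_arm --targets '[[[0,0,1],0],[[0,0,2],0],[[0,0,3],0],[[0,0,4],0],[[0,0,5],0],[[0,0,6],0],[[0,0,7],0],[[0,0,8],0],[[0,0,9],0],[[0,0,9],0]]'

```text
t: 13.6
position: [487.5, -296.8, 76.7]
tcp_rot: [-0.233, -3.132, -0.002]
force: [-1.5, 4.1, 2.3]
gripper_width: 0.098
grip_force: 40.0
```

Request:
jog_arm --targets '[[[0,0,0.5],0],[[0,0,1],0],[[0,0,1.5],0],[[0,0,2],0],[[0,0,2.5],0],[[0,0,3],0],[[0,0,3],0],[[0,0,3],0],[[0,0,3],0],[[0,0,3],0]]'

```text
t: 14.6
position: [487.8, -296.4, 76.2]
tcp_rot: [-0.233, -3.132, -0.003]
force: [-7.6, 9.1, 15.6]
gripper_width: 0.091
grip_force: 40.0
```

The lid is seated at z 76.2, against 76 expected, and the contact is firm. I release it, retreat and head for the short lid.

Request:
jog_arm --targets '[[[0,0,-2],0],[[0,0,-3],0],[[0,0,-3],0],[[0,0,-3],0],[[0,0,-3],0],[[0,0,-6],0],[[0,0,-20],0],[[0,0,-45],0],[[0,0,-75],0],[[0,0,-90],0]]' --hand 0.5

```text
t: 15.6
position: [489.1, -298.3, 167.9]
tcp_rot: [0.233, 3.128, -0.005]
force: [-0.0, 0.1, -0.1]
gripper_width: 0.502
grip_force: 0.0
```

Run:
```python
from h import *
s=telemetry.get_state();print(s['position'],s['tcp_rot'],s['gripper_width'])
r=s['tcp_rot'];x=Ro.from_rotvec(r).as_matrix()[:,0];a=np.arctan2(x[1],x[0])
print(a,"turn",-((-2.945-a+np.pi)%(2*np.pi)-np.pi),totool(np.array([494,284,44])-s['position']),s['q'])
# check lid seat from side view: fit skipped
```

```text
[ 489.0610881  -298.31769507  167.863563  ] [ 0.23307561  3.12830655 -0.00476176] 0.5023621301505184
2.9928632152183146 turn -0.34532209196127184 [ 82.00109509 576.95027065 121.92078856] [-6.41387256e-01 -4.90782861e-05  1.88990701e+00 -8.82952347e-05
  1.24621399e+00 -2.06341974e+00]
```

Request:
jog_arm --targets '[[[2,14,0],-0.03],[[6,42,0],-0.08],[[12,84,0],-0.14],[[18,128,0],-0.2],[[24,172,0],-0.25],[[31,216,0],-0.3],[[37,260,0],-0.34],[[43,304,0],-0.345],[[49,348,0],-0.345],[[56,392,0],-0.345]]'

```text
t: 16.6
position: [488.7, 101.0, 162.1]
tcp_rot: [0.31, -3.124, -0.0]
force: [0.2, -0.2, 0.8]
gripper_width: 0.499
grip_force: 0.0
```

Run:
```python
from h import *
s=telemetry.get_state();print(s['position'],s['tcp_rot'],totool(np.array([494,283.7,44])-s['position']))
```

```text
[488.66344858 101.04821562 162.111571  ] [ 3.09895165e-01 -3.12408624e+00 -3.76364115e-04] [-41.3686334  177.99038489 118.10400238]
```

Request:
jog_arm --targets '[[[-9,40,0],0],[[-19,82,0],0],[[-29,124,10],0],[[-37,160,25],0],[[-41,174,45],0],[[-41,178,60],0],[[-41,178,70],0],[[-41,178,75],0],[[-41,178,75],0],[[-41,178,75],0]]'

```text
t: 17.6
position: [496.5, 280.6, 89.3]
tcp_rot: [-0.306, 3.126, 0.0]
force: [-0.2, 0.6, -0.4]
gripper_width: 0.502
grip_force: 0.0
```

Run:
```python
from h import *
s=telemetry.get_state();print(s['position'],s['tcp_rot'],totool(np.array([494,283.7,44])-s['position']))
```

```text
[496.48988404 280.59810283  89.33530136] [-3.05758472e-01  3.12565428e+00  3.58034523e-04] [ 1.88854797  3.51981927 45.33381847]
```

Request:
jog_arm --targets '[[[1,2,8],0],[[2,3.5,20],0],[[2,3.5,32],0],[[2,3.5,40],0],[[2,3.5,44],0],[[2,3.5,45],0],[[2,3.5,45],0],[[2,3.5,45],0],[[2,3.5,45],0],[[2,3.5,45],0]]'

```text
t: 18.6
position: [493.6, 284.4, 44.1]
tcp_rot: [-0.308, 3.126, 0.0]
force: [-0.0, -0.4, 0.0]
gripper_width: 0.501
grip_force: 0.0
```

Request:
jog_arm --targets '[[[0,0,0],0],[[0,0,0],0],[[0,0,0],0],[[0,0,0],0],[[0,0,0],0],[[0,0,0],0],[[0,0,0],0],[[0,0,0],0],[[0,0,0],0],[[0,0,0],0]]' --hand 0

```text
t: 19.6
position: [493.3, 284.3, 43.6]
tcp_rot: [0.308, -3.126, 0.0]
force: [0.3, -0.3, -0.4]
gripper_width: 0.095
grip_force: 40.0
```

Request:
jog_arm --targets '[[[0,0,-10],0],[[0,0,-30],0],[[0,0,-60],0],[[0,0,-90],0],[[0,0,-115],0],[[0,0,-120],0],[[0,0,-120],0],[[0,0,-120],0],[[0,0,-120],0],[[0,0,-120],0]]'

```text
t: 20.6
position: [492.4, 283.9, 161.8]
tcp_rot: [0.307, -3.124, 0.002]
force: [-0.7, -0.5, -2.0]
gripper_width: 0.093
grip_force: 40.0
```

Run:
```python
from h import *
d=snap('wrist','g3');s=telemetry.get_state();M=Ro.from_rotvec(s['tcp_rot']).as_matrix();print(s['position'],s['tcp_rot'],s['gripper_width'])
x=M[:,0];a=np.arctan2(x[1],x[0]);print("turn",-((-2.963-a+np.pi)%(2*np.pi)-np.pi),totool(np.array([469.7,-103.6,164])-s['position']))
f=lambda x,y,z:(w2px(d,s['position']+M@np.array([x,y,z]))[0]/.7).round(1)
print("foot",[f(x,0,44) for x in(70,73,76)],f(60,61,44),f(60,-61,44))
```

```text
[492.63972561 283.98677714 162.17398157] [ 3.07465587e-01 -3.12419012e+00  1.28012494e-03] 0.0934313082669495
turn 0.017603847402027917 [  98.05994662 -375.67996647   -1.37289177]
foot [array([400.2, 180.6]), array([400.3, 172. ]), array([400.3, 163.3])] [567.8 208.9] [232.5 208.6]
```

View pics/g3.png

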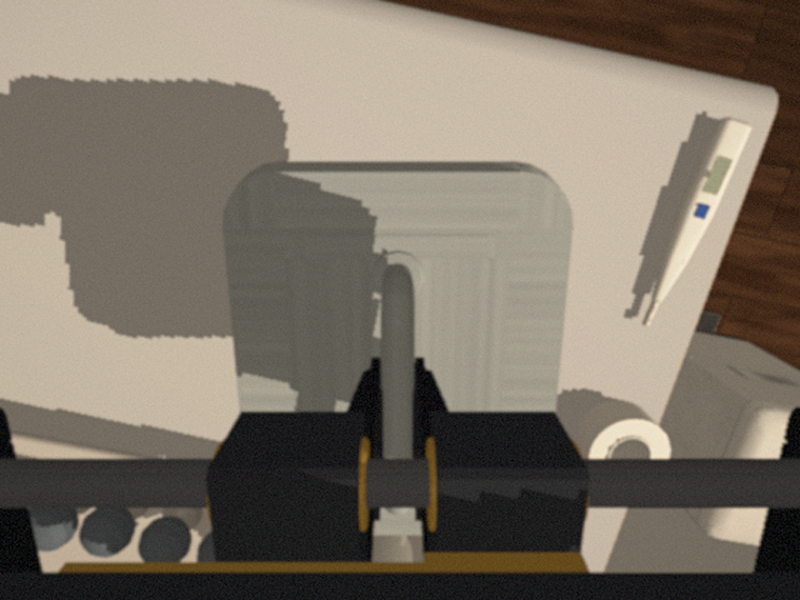

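The short lid is held level and square. Its handle end is at (397,262), against v=272 for the long lid, so the lid sits about 3 mm toward tool +x. I shift the target by that amount and carry it to the short box.

Request:
jog_arm --targets '[[[4,-14,0],0.005],[[10,-40,0],0.01],[[19,-76,0],0.017],[[29,-114,0],0.017],[[38,-152,0],0.017],[[48,-190,0],0.017],[[57,-228,0],0.017],[[67,-266,0],0.017],[[77,-304,0],0.017],[[86,-340,0],0.017]]'

```text
t: 21.65
position: [474.2, -68.2, 163.6]
tcp_rot: [0.28, -3.129, 0.001]
force: [0.5, -0.5, -1.2]
gripper_width: 0.093
grip_force: 40.0
```

Request:
jog_arm --targets '[[[6,-24,0],0],[[9,-34,0],0],[[9,-36,0],0],[[9,-36,0],0],[[9,-36,8],0],[[9,-36,20],0],[[9,-36,32],0],[[9,-36,40],0],[[9,-36,44],0],[[9,-36,44],0]]'

```text
t: 22.65
position: [472.2, -102.6, 118.5]
tcp_rot: [0.281, -3.127, -0.001]
force: [0.2, 0.6, -2.0]
gripper_width: 0.094
grip_force: 40.0
```

Run:
```python
from h import *
s=telemetry.get_state();M=Ro.from_rotvec(s['tcp_rot']).as_matrix();print(s['position'])
x=M[:,0];a=np.arctan2(x[1],x[0]);print("turn",-((-2.963-a+np.pi)%(2*np.pi)-np.pi),totool(np.array([472.6,-103,88])-s['position']))
```

```text
[ 472.19583169 -102.62825775  118.50004753]
turn 0.0008884587556954315 [-0.38620217 -0.46865027 30.49894521]
```

Request:
jog_arm --targets '[[[0,0,4],0],[[0,0,9],0],[[0,0,13],0],[[0,0,15],0],[[0,0,16.5],0],[[0,0,18],0],[[0,0,19.5],0],[[0,0,21],0],[[0,0,22.5],0],[[0,0,24],0]]'

```text
t: 23.65
position: [472.8, -103.0, 95.6]
tcp_rot: [-0.281, 3.129, -0.0]
force: [-1.1, -0.2, -2.0]
gripper_width: 0.093
grip_force: 40.0
```

Request:
jog_arm --targets '[[[0,0,1],0],[[0,0,2],0],[[0,0,3],0],[[0,0,4],0],[[0,0,5],0],[[0,0,6],0],[[0,0,7],0],[[0,0,8],0],[[0,0,8.5],0],[[0,0,8.5],0]]'

```text
t: 24.65
position: [472.7, -103.0, 87.1]
tcp_rot: [0.281, -3.129, -0.0]
force: [-0.3, 0.0, -1.6]
gripper_width: 0.094
grip_force: 40.0
```

Request:
jog_arm --targets '[[[0,0,0.5],0],[[0,0,1],0],[[0,0,1.5],0],[[0,0,2],0],[[0,0,2.5],0],[[0,0,3],0],[[0,0,3],0],[[0,0,3],0],[[0,0,3],0],[[0,0,3],0]]'

```text
t: 25.65
position: [472.9, -103.0, 86.8]
tcp_rot: [0.281, -3.128, -0.0]
force: [-9.5, 2.2, 16.4]
gripper_width: 0.089
grip_force: 40.0
```

Seated. I release and move over to look at the long lid.

Request:
jog_arm --targets '[[[0,0,-2],0],[[0,0,-3],0],[[0,0,-3],0],[[0,0,-3],0],[[0,0,-3],0],[[0,0,-6],0],[[0,0,-20],0],[[0,0,-45],0],[[0,0,-75],0],[[0,0,-90],0]]' --hand 0.5

```text
t: 26.65
position: [474.3, -103.5, 178.2]
tcp_rot: [-0.281, 3.124, -0.003]
force: [1.6, 0.9, -0.0]
gripper_width: 0.502
grip_force: 0.0
```

Run:
```python
from h import *
s=telemetry.get_state();print(s['position'],totool(np.array([495,-290,177])-s['position']))
```

```text
[ 474.30482106 -103.47341996  178.17578758] [  12.89618792 -187.2243855     1.59868097]
```

Request:
jog_arm --targets '[[[2,-20,0],0.03],[[4,-55,0],0.1],[[6,-95,0],0.18],[[9,-135,0],0.26],[[12,-168,0],0.32],[[13,-184,0],0.328],[[13,-187,0],0.328],[[13,-187,0],0.328],[[13,-187,0],0.328],[[13,-187,0],0.328]]'

```text
t: 27.65
position: [493.4, -288.0, 174.2]
tcp_rot: [-0.231, -3.133, -0.0]
force: [-0.2, 0.1, -0.5]
gripper_width: 0.499
grip_force: 0.0
```

Run:
```python
from h import *
d=snap('wrist','k1');s=telemetry.get_state();print(s['position'],s['tcp_rot'])
snap('top','t2',False);snap('side','s2',False)
```

```text
[ 493.40600864 -288.1323548   174.24303132] [2.30979408e-01 3.13305886e+00 2.85288253e-04]
```

View pics/k1.png

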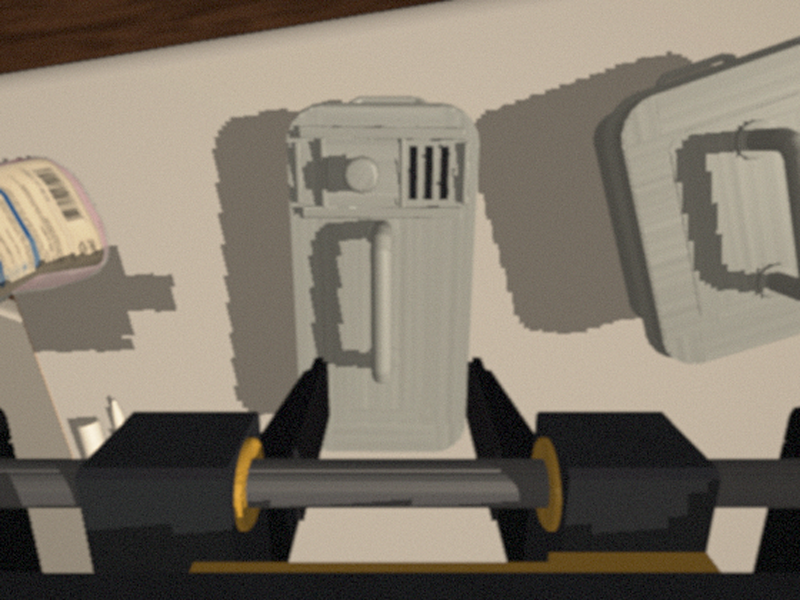

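Both lids sit flat on their boxes. The knob top is at (361,174), the slots are uncovered at (430,173), and the knob must go right, toward tool +y. I locate the knob next.

Run:
```python
from h import *
d=pickle.load(open('k1.pkl','rb'));s=telemetry.get_state()
k=px2w(d,361*.7,174*.7,73);print(k, tri([(d,361*.7,174*.7),(pickle.load(open('v1.pkl','rb')),0,0)]) if 0 else "")
k2=np.array([423,-297]);print(totool([*(k-s['position'][:2]),73-s['position'][2]]),totool([*(k2-s['position'][:2]),0]))
# lid bar ends / lid-outline check
for u,v,z in((384,226,78),(384,380,78)):print(px2w(d,u*.7,v*.7,z))
```

```text
[ 422.8 -295.8] 
[ 68.80506304 -17.63740221 101.27351786] [ 6.84133802e+01 -1.87934652e+01 -1.20315189e-02]
[ 447.4 -288.8]
[ 524.4 -300.6]
```

Both estimates agree to within about 1 mm, so I go down over the knob.

Request:
jog_arm --targets '[[[15,-4,5],0],[[40,-10,20],0],[[60,-15,40],0],[[68.5,-18,60],0],[[68.5,-18,78],0],[[68.5,-18,90],0],[[68.5,-18,97],0],[[68.5,-18,101],0],[[68.5,-18,101],0],[[68.5,-18,101],0]]' --squeeze 12

```text
t: 28.8
position: [423.5, -297.3, 73.9]
tcp_rot: [0.233, 3.132, -0.001]
force: [-0.1, -0.2, -0.2]
gripper_width: 0.501
grip_force: 0.0
```

Request:
jog_arm --targets '[[[0,0,0],0],[[0,0,0],0],[[0,0,0],0],[[0,0,0],0],[[0,0,0],0],[[0,0,0],0],[[0,0,0],0],[[0,0,0],0],[[0,0,0],0],[[0,0,0],0]]' --hand 0

```text
t: 29.8
position: [423.0, -297.0, 73.3]
tcp_rot: [0.234, 3.133, -0.0]
force: [-0.1, 0.6, 1.8]
gripper_width: 0.17
grip_force: 12.0
```

The knob is gripped at about 16 mm. I slide it across the lid.

Request:
jog_arm --targets '[[[0,2,0],0],[[0,5,0],0],[[0,8,0],0],[[0,11,0],0],[[0,14,0],0],[[0,17,0],0],[[0,20,0],0],[[0,22,0],0],[[0,24,0],0],[[0,24,0],0]]'

```text
t: 30.8
position: [426.7, -272.9, 73.3]
tcp_rot: [0.233, 3.133, 0.001]
force: [0.4, -0.1, 3.2]
gripper_width: 0.171
grip_force: 12.0
```

Request:
jog_arm --targets '[[[0,0.5,0],0],[[0,1,0],0],[[0,1.5,0],0],[[0,2,0],0],[[0,2.5,0],0],[[0,3,0],0],[[0,3,0],0],[[0,3,0],0],[[0,3,0],0],[[0,3,0],0]]'

```text
t: 31.8
position: [427.1, -270.3, 73.3]
tcp_rot: [0.234, 3.133, -0.0]
force: [1.5, -0.4, 3.9]
gripper_width: 0.17
grip_force: 12.0
```

Request:
jog_arm --targets '[[[0,0.5,0],0],[[0,1,0],0],[[0,1.5,0],0],[[0,2,0],0],[[0,2.5,0],0],[[0,2.5,0],0],[[0,2.5,0],0],[[0,2.5,0],0],[[0,2.5,0],0],[[0,2.5,0],0]]'

```text
t: 32.8
position: [427.4, -267.8, 73.2]
tcp_rot: [0.234, 3.133, 0.0]
force: [2.5, -0.5, 3.6]
gripper_width: 0.171
grip_force: 12.0
```

Run:
```python
from h import *
d=snap('wrist','k2',False);print(telemetry.get_state()['force'],telemetry.get_state()['position'])
t=imaging.capture('top');pickle.dump(t,open('t3.pkl','wb'))
c=w2px(t,[[470,-290,50]])[0];x,y=int(c[0]),int(c[1])
a=cv2.resize(d["color"][:,:,::-1],(560,420));b=cv2.resize(t["color"][y-50:y+50,x-28:x+28,::-1],(235,420),interpolation=cv2.INTER_CUBIC)
cv2.imwrite("pics/k2.png",np.hstack([a,b]))
```

```text
[ 1.81555287 -1.07557023  3.54580929] [ 427.42350278 -267.78139061   73.27761571]
```

View pics/k2.png

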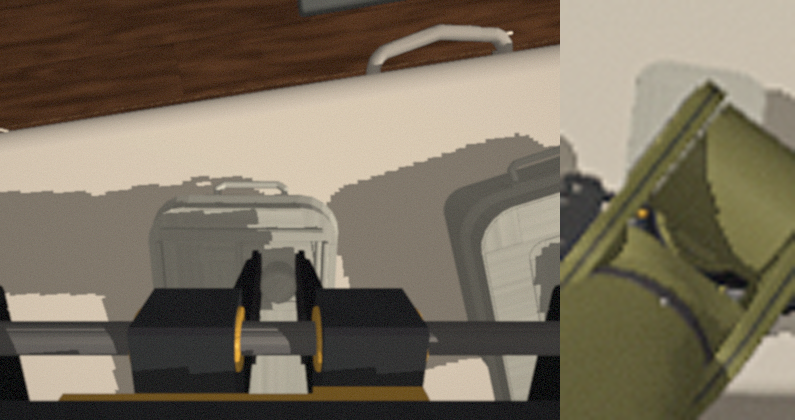

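Nothing resists yet and the knob is moving across the lid: it is at (278,280) with the lid edges at 150 and 337. I continue gently to the end stop.

Request:
jog_arm --targets '[[[0,0.4,0],0],[[0,0.8,0],0],[[0,1.2,0],0],[[0,1.6,0],0],[[0,2,0],0],[[0,2,0],0],[[0,2,0],0],[[0,2,0],0],[[0,2,0],0],[[0,2,0],0]]'

```text
t: 33.9
position: [427.4, -266.0, 73.2]
tcp_rot: [-0.233, -3.132, 0.001]
force: [-1.6, -4.0, 5.2]
gripper_width: 0.173
grip_force: 12.0
```

Request:
jog_arm --targets '[[[0,0.4,0],0],[[0,0.8,0],0],[[0,1.2,0],0],[[0,1.6,0],0],[[0,2,0],0],[[0,2,0],0],[[0,2,0],0],[[0,2,0],0],[[0,2,0],0],[[0,2,0],0]]'

```text
t: 34.9
position: [427.8, -263.9, 73.2]
tcp_rot: [-0.234, -3.133, 0.0]
force: [-0.3, -4.2, 5.2]
gripper_width: 0.172
grip_force: 12.0
```

The force holds at about 4 N, so the stop was reached and the lid began to shift in its play. I release and look.

Request:
jog_arm --targets '[[[0,0,0],0],[[0,0,0],0],[[0,0,0],0],[[0,0,0],0],[[-2,0,-10],0],[[-15,-5,-35],0],[[-35,-12,-65],0],[[-55,-20,-92],0],[[-68,-25,-101],0],[[-70,-25,-101],0]]' --hand 0.45

```text
t: 35.9
position: [495.7, -300.3, 177.5]
tcp_rot: [0.233, 3.128, -0.004]
force: [0.5, 0.2, 0.3]
gripper_width: 0.449
grip_force: 0.0
```

Run:
```python
from h import *
d=imaging.capture('wrist');d=snap('wrist','k3')
s=telemetry.get_state();print(s['position'],np.abs(s['qvel']).max())
```

```text
[ 493.22866357 -298.56706656  173.92843805] 0.04260435215195791
```

View pics/k3.png

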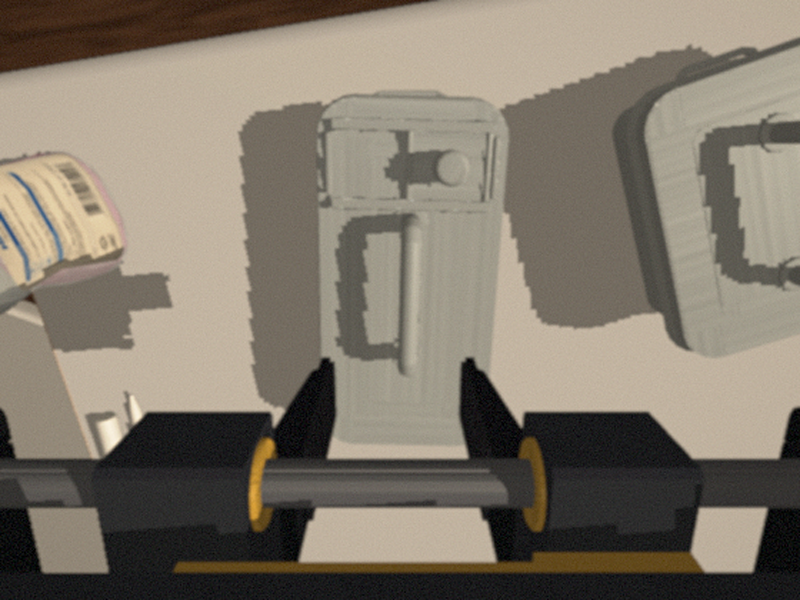

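All slots are covered: the knob is at (452,168) and the shutter plate touches the right-hand stop. One numeric check of the travel and the lid seat before handing in.

Run:
```python
from h import *
def off(tag,kn,b):
    d=pickle.load(open(tag+'.pkl','rb'));k=px2w(d,kn[0]*.7,kn[1]*.7,73);p,q=[px2w(d,u*.7,v*.7,83) for u,v in b]
    e=(p-q)/np.linalg.norm(p-q);r=k-(p+q)/2;print(tag,"knob across",e[1]*r[0]-e[0]*r[1],"along",e@r,"bar",(p+q)/2,np.arctan2(e[1],e[0]))
off('k1',(361,174),((382,226),(382,380)));off('k3',(452,168),((411,218),(408,372)))
from fit import *
d=prep('k3');M['s']=[rect(196,100,0)];M['q']=[rect(146,122,0)]
for z in(28,32,36,40,44,46):print(z,fit('s',[487,-293,2.98,z],[d],False,(8,8,.06,0))[0][0].round(2),end=' ')
s=pickle.load(open('k3.pkl','rb'))
```

```text
k1 knob across -9.982915247036754 along 60.635747733251215 bar [ 484.25 -295.3 ] 2.98655550762547
k3 knob across 18.745336012153793 along 59.99564465685364 bar [ 483.85 -293.25] 2.9818469925417053
28 -7.2 32 -8.22 36 -8.36 40 -7.34 44 -6.21 46 -6.35
```

```bash
python3 -c "
from workcell import bot
print(bot.close_job())"
```

```text
the job is handed in; nothing more can be done
None
```

Both lids are fully seated on their boxes, the vent shutter on the long lid is shut against its stop, and the job was handed in at about 36 s of the 59 s; no verdict came back.

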